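Clip the job-ticket pad back under the locking spring clip of its board

ROBOT

A 6-joint arm with a two-finger parallel gripper is mounted at the origin on a cart in front of the work surface, level with it; the furniture and walls round the work are solid. World frame = base frame: x ahead of the robot, y to its left, z up, the work surface at z = 0. Lengths are in m, angles in rad, forces in N, time in s.
With the tool pointing down it reaches from about 0.375 to 0.825 m from the base axis. Payload 5.5 kg.
Tool frame: the origin (TCP) lies midway between the tips of the shut fingers; the grasp point (between the pads) lies 19 mm behind it; z points along the fingers, y is the line along which they close (so a half turn about z gives the same grasp; the last joint's range is limited). The gripper opens to 85 mm and grips with 20 to 120 N. Pads are 22 mm wide; open, the fingers measure 114 mm over their backs; the gripper's body (76 mm by 85 mm) begins 54 mm behind the grasp point. The pads swing forward as they close: fully open they stand 13 mm farther back than shut.
Start: joints at [1.342, 0.314, -0.047, 1.21, 0, 1.571], TCP at [0.136, 0.584, 0.231] pointing down, gripper open.
Joint ranges: [-2.67, 2.67], [-0.69, 1.73], [-1.03, 1.25], [-2.08, 2.16], [-1.42, 1.45], [-3.14, 3.14]. Speed limits (rad/s): [2.39, 2.39, 3.01, 3.14, 3.14, 3.14].

INTERFACE

Orientations are given as a unit quaternion [x, y, z, w].
In Python, from bench import * gives the robot as it stands.
- The arm moves only by the tool apply_moves, never from a script. Its arguments are lists of equal length, an entry for each row: "xyz": the shift along the tool's x, y, z in m, a list of three; "spin": the turn about the tool's z in rad; "gripper": the opening, from 0 (shut) to 1 (fully open). In form: {"xyz": [[dx, dy, dz], ...], "spin": [spin, ...], "gripper": [gripper, ...]}. A call has 1 to 12 rows; each row is the pose to reach, as a shift and turn from the pose commanded when the call began, along the tool's axes at that moment; what a row does not reach only later rows make up. A row lasts 1/8 s, in which the tool goes at most 62.5 mm and 10.7 degrees, less where a joint would pass 70% of its speed; a pose out of reach is approached as far as the arm can. A call with a gripper value outside its range is refused whole. The fingers move at their own pace and stop on an object; "force" is the grip in N (left out, the last holds). Time passes only in rows, so rows that repeat a pose let the fingers close. It gives the time, the measured TCP pose, the force, the opening and the grip force at its end, in the units of the state.
- state(): the state, without advancing time (a new reading comes with each control period).
- grab_frame(name): name is "scene" or "top" or "wrist"; returns a dict with "frame" (384x512x3 uint8, blue, green, red), "mtx" (3x3 intrinsics, pixels), "xyz" and "rotation" of the camera in the world; the wrist camera has in their place "T_tool_cam" (4x4, takes a point from camera to tool coordinates, whose origin is the TCP and whose axes are the flange's). Camera axes: x right, y down, z forward; pixel columns grow to the right and rows downward; lengths in m; the calibration is good to about 2 mm. A picture is of the moment at which its call begins: read the wrist's pose just before it. There is no depth.
- finish_job(): hands the job in; it is judged then, once.
The state is a dict: "time_s": time; "joints": joint angles; "qd": joint speeds; "tau": joint torques, N m; "ee_pos": TCP position; "tool_rot": TCP orientation; "ft_force": force on the tool from outside, world axes, zero at the start; "moment": the same for the moment, N m; "opening": finger opening in m; "gripper_force": force on a finger pad.
Only numpy, scipy, OpenCV 4.12 (cv2) and the standard library are available. Lean on these libraries where they do the work, as an engineer would, in place of code of your own. Each camera call takes 0.05 s, during which the arm holds its last target. There are 200 camera calls.

TASK

A red screwdriver has been left on the job-ticket pad, and the pad has slid out of the spring clip of its board. Put the screwdriver aside on the bench, press the clip's thumb plate down until the side catch holds the jaw open, push the pad square and fully home against the stop under the jaw, then press the red catch tab so that the jaw shuts on the pad. Do not upset or shift the oil bottle, the thread cone or the tape roll standing round the board.

Things in the scene. Friction and masses are not known exactly. Their poses are not given: they have to be found in the camera images.
- ticket_board: Dark brown board, 305 x 170 x 6 mm, flat on the bench and fixed there. Its x axis runs along it to the steel clip, away from the robot and to the right; y is to the left when facing the clip, z up. Origin on the underside (bench level); the board spans x = -125 to +180 mm, y = -85 to +85 mm. The clip's hinge pin lies along y at x = 112, z = 36 mm.
- ticket_pad: Black ticket pad, wire spiral on its left (+y) side. Block 146 mm long (x, -73 to +73), 103 wide (y, -54 to +49), 12 thick, 90 to 180 g; origin at its underside, z up. Loose on the board, head (+x) edge towards the clip but about 50 to 70 mm short of the stop, up to 0.22 rad askew and 15 mm off the middle line. Too wide to grip: push it by its near (-x) edge.
- pad_head (a point): Middle of the pad's head edge, the edge that goes to the stop, 6 mm above the pad's underside. With the pad home it is at x = 100 mm in the board's frame.
- screwdriver: Small screwdriver with a red handle, 141 mm long, 45 g, lying across the pad. Its y axis runs along it to the handle's end: handle y = +3 to +70 mm, 17 wide, 18 high; thin steel shaft to y = -70 mm. Origin at the underside, midway along the whole tool.
- driver_handle (a point): Centre of the screwdriver's handle, the place to grip it, across its 17 mm width. It is 27 mm above the bench at the start and 9 mm when the tool lies on the bench.
- stop_face (a point): On the board's top surface at the middle of the stop's face (board frame x = 100, y = 0, z = 6 mm). The stop is an upright steel bar 94 mm wide and 18 mm high above the board, under the jaw.
- jaw_lip (a point): Middle of the underside of the jaw's rolled lip, 90 mm wide, in front of the stop. On the board 24 mm before the stop when shut; 24 mm above the board and about 34 mm before the stop when the catch holds the jaw open.
- thumb_plate (a point): Where to press the clip open: on the ribbed black pad of the thumb plate behind the hinge, 10 mm left of the middle, clear of the catch's hook. The plate is 60 mm wide along the board's y and slopes up to the rear. This point is 57 mm above the bench with the jaw shut, 31 when the catch holds it, 26 at the end of its travel; press straight down.
- catch_tab (a point): Where to press the catch free: on top of the red-ended tab at the right of the clip, 20 mm along the board's x, its free part 36 mm along y. At rest x = 158, y = -60 mm in the board's frame and 32 mm above the bench; 17 mm above it at the end of its travel; press straight down.
- clip (a joint): Angle of the sprung clip, rad. 0 = jaw shut on the board; grows as the thumb plate is pressed and the jaw lifts; end stop 0.68. Past about 0.6 the side catch snaps over the plate's right edge and holds it at about 0.57. Pressing takes about 7 N at first, 15 to 18 N near the catch. Unlatched, the spring shuts it; on the pad it reads about 0.3.
- catch (a joint): Angle of the catch, rad. 0 = at rest or hooked over the thumb plate; pressing its tab turns it to 0.40 at most. It lets the plate go at about 0.3, which takes about 4 to 8 N; it springs back by itself (0 to 0.08 when the jaw is on the pad).
- oiler: Oil bottle with a red spout, 38 mm across, 128 mm high, standing to the left of the clip. Origin at the middle of its underside. Leave it alone.
- thread_cone: Cone of dark blue thread, 65 mm across the foot, 130 mm high, standing to the left of the pad. Origin at the middle of its underside. Leave it alone.
- tape_roll: Rolled yellow tape measure, 49 mm across, 20 mm high, lying to the right of the clip. Origin at the middle of its underside. Leave it alone.

How it is judged:
On the way, in this order (a step that is already met when the one before it is completed fails the run):
1. the jaw is opened to where the catch holds it (clip above 0.5 rad) (value of joint clip above 0.5 rad), for 0.3 s.
2. with the jaw still open, the pad's head edge is pushed up to the stop (within 7 mm) (value of joint clip above 0.5 rad and x of pad_head in the frame of ticket_board above 0.093 m), for 0.1 s.
At the end, for the whole second after the job is handed in: The jaw is shut on the pad (clip 0.22 to 0.40 rad, catch sprung back); the pad lies flat, its head edge within 7 mm of the stop, within 30 mm of the board's middle line and square to the board within 0.08 rad; the screwdriver lies still with its handle on the bench, off the board; all at rest (x of pad_head in the frame of ticket_board between 0.093 and 0.106 m and y of pad_head in the frame of ticket_board between -0.03 and 0.03 m and angle between the x axis of ticket_pad and the x axis of ticket_board, either way round below 0.08 rad and angle between ticket_pad's own z axis and vertical below 0.1 rad and value of joint clip between 0.22 and 0.4 rad and value of joint catch below 0.15 rad and linear speed of ticket_pad below 0.02 m/s and height (world z) of driver_handle below 0.0135 m and linear speed of screwdriver below 0.03 m/s); the robot touches nothing.
It fails at once if the oil bottle is tipped or shifted by more than 30 mm (distance of oiler from where it was at the start of the episode above 0.03 m or angle between oiler's own z axis and vertical above 0.35 rad).
It fails at once if the thread cone is tipped or shifted by more than 30 mm (distance of thread_cone from where it was at the start of the episode above 0.03 m or angle between thread_cone's own z axis and vertical above 0.35 rad).
It fails at once if the tape roll is tipped or shifted by more than 30 mm (distance of tape_roll from where it was at the start of the episode above 0.03 m or angle between tape_roll's own z axis and vertical above 0.35 rad).
It also fails if it takes over 66 s, if anything falls off the work surface, if the arm or the gripper's body presses on something with over 40 N, if the wrist force passes 120 N, or if a joint passes its speed limit or range.

## Working session

There is one attempt and no reset: what is moved stays moved. The work goes in short steps, Python scripts to look and compute and a tool call to move; the robot and the scene stay as the last step left them, time stands still between calls to the robot, and variables do not carry over. Pictures are saved under pics/ and viewed, at most 10 in all, crops included, and the job is handed in when it is done.

Besides the shell and the picture viewer there is one more tool, called after "Emit:" as name([rows], argument=value, ...), one row to a line, values as JSON. apply_moves: Moves the arm, as the interface text tells. Its arguments: {"type":"object","properties":{"xyz":{"type":"array","items":{"type":"array","items":{"type":"number"}}},"spin":{"type":"array","items":{"type":"number"}},"gripper":{"type":"array","items":{"type":"number"}},"force":{"type":"number"}},"required":["xyz","spin","gripper"]}

```bash
mkdir -p pics; ls; cat > h.py <<'E'
from bench import *
import numpy as np, cv2
from scipy.spatial.transform import Rotation as R
def ray(f,u,v,T=None):
    K=np.array(f["mtx"]); d=np.linalg.inv(K)@[u,v,1]
    if T is None:
        r=np.array(f["rotation"]); 
        r=r if r.shape==(3,3) else R.from_quat(r.ravel()).as_matrix()
        return np.array(f["xyz"]), r@d
    return T[:3,3], T[:3,:3]@d
def onz(f,u,v,z,T=None):
    o,d=ray(f,u,v,T); return o+d*(z-o[2])/d[2]
def wristT(s,f):
    T=np.eye(4);T[:3,:3]=R.from_quat(s["tool_rot"]).as_matrix();T[:3,3]=s["ee_pos"]
    return T@np.array(f["T_tool_cam"])
E
python3 - <<'E'
from h import *
s=state();print(s)
for n in("top","scene"):
    f=grab_frame(n);print(n,f["mtx"],f["xyz"],f["rotation"]);cv2.imwrite(f"pics/{n}0.png",f["frame"])
E
```

```text
pics
{'time_s': 0.0, 'joints': array([ 1.34200782e+00,  3.14213925e-01, -4.80793601e-02,  1.21016724e+00,
       -4.76198045e-07,  1.57081992e+00]), 'qd': array([-8.79209420e-05, -4.04912489e-04, -8.21065035e-04,  1.08414438e-03,
        1.15776644e-04, -5.60791125e-04]), 'tau': array([ 2.67703035e-03, -5.39590645e+01,  3.39748049e+01,  1.91646820e-02,
        2.61445884e-04,  3.40843279e-06]), 'ee_pos': array([0.13595093, 0.58381591, 0.23044167]), 'tool_rot': array([ 1.14156603e-01,  9.93462419e-01, -8.26690850e-04, -9.47338177e-05]), 'ft_force': array([-0.10556012,  0.23416135,  1.0448981 ]), 'moment': array([-0.05566567, -0.02273182,  0.04799566]), 'gripper_force': 0.0, 'opening': 0.08535927256745708}
top [[428.32768692   0.         256.98000246]
 [  0.         428.32768692 188.64647347]
 [  0.           0.           1.        ]] [ 0.42788609 -0.34772173  0.92787622] [-0.70531543  0.70763176 -0.03445763  0.02449723]
scene [[434.7679025    0.         258.44176197]
 [  0.         434.7679025  190.11113805]
 [  0.           0.           1.        ]] [ 0.03452781 -0.90360337  0.53775515] [ 0.82103609 -0.32070135  0.16298691 -0.44326703]
```

```bash
python3 - <<'E'
import cv2,numpy as np
a=cv2.imread("pics/top0.png");b=cv2.imread("pics/scene0.png")
cv2.imwrite("pics/top0b.png",cv2.resize(a,(800,600),interpolation=cv2.INTER_CUBIC))
E
```

```text
(no output)
```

View pics/top0b.png

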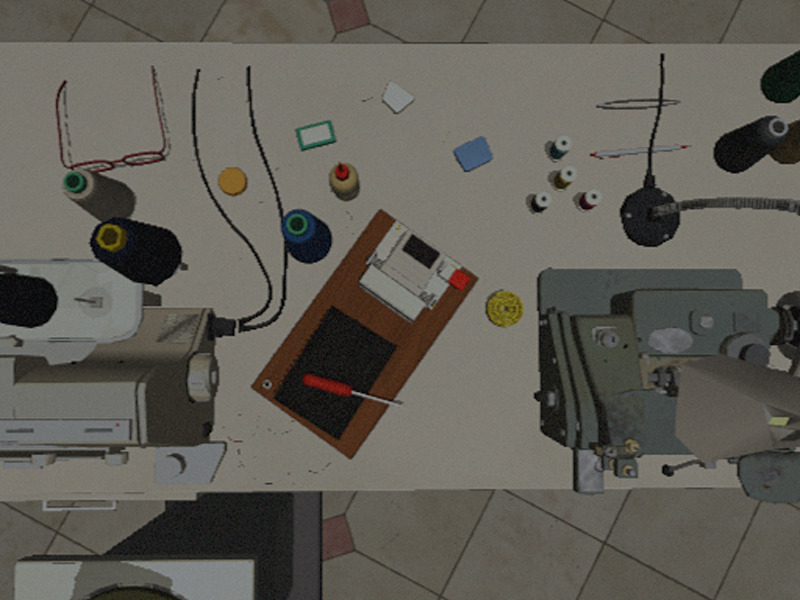

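View pics/scene0.png

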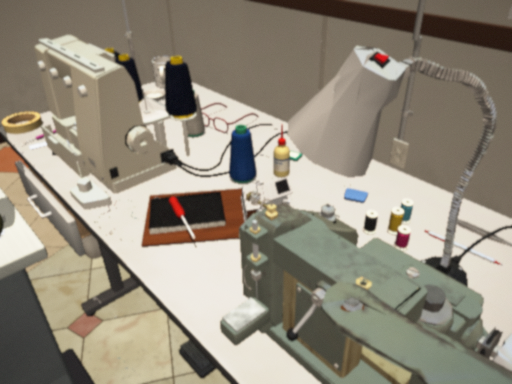

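The top view shows the board running up-right with its clip at about (430,260), and the screwdriver handle at about (325,385), all in 800-px scale. A sewing machine stands between the arm's start and the board. Next I measure positions and the machine's height.

```bash
cat >> h.py <<'E'
def tri(f1,p1,f2,p2):
    o1,d1=ray(f1,*p1);o2,d2=ray(f2,*p2)
    A=np.c_[d1,-d2];t=np.linalg.lstsq(A,o2-o1,rcond=None)[0]
    a=o1+d1*t[0];b=o2+d2*t[1];return (a+b)/2,np.linalg.norm(a-b)
E
python3 - <<'E'
from h import *
f=grab_frame("top");g=grab_frame("scene");s=.64
P=lambda u,v:(u*s,v*s)
for n,a,b in [("cone yel",P(111,236),(178,59)),("bluecone",P(297,223),(240,128)),("oil",P(341,171),(282,141)),("whitetop right",P(143,270),(131,73)),("machinetop left",P(145,335),(80,42)),("handwheel",P(205,378),(140,137)),("cone2",P(75,182),(122,52)),("lampR",P(830,360),(382,58))]:
    print(n,tri(f,a,g,b))
hsv=cv2.cvtColor(f["frame"],cv2.COLOR_BGR2HSV);H,S,V=[hsv[...,i].astype(int) for i in range(3)]
def blobs(m,z,name,amin=15):
    n,l,st,c=cv2.connectedComponentsWithStats(m.astype(np.uint8))
    for i in range(1,n):
        if st[i,4]>=amin:
            cnt,_=cv2.findContours((l==i).astype(np.uint8),0,2);r=cv2.minAreaRect(np.vstack(cnt))
            print(name,st[i,4],c[i].round(1),onz(f,*c[i],z)[:2].round(4),[onz(f,*q,z)[:2].round(3).tolist() for q in cv2.boxPoints(r)])
roi=np.zeros(H.shape,bool);roi[120:300,155:335]=1
blobs(roi&((H<6)|(H>174))&(S>180)&(V>100),.022,"red")
blobs(roi&(H>3)&(H<14)&(S>110)&(V<140),.006,"board",300)
blobs(roi&(H>20)&(H<35)&(S>120),.02,"yellow",50)
blobs(roi&(V<45)&(S<140),.018,"dark",100)
c=[int(onz(f,0,0,0)[0]*0)]
print(hsv[245,210],hsv[200,225],hsv[165,270])
E
```

```text
cone yel (array([ 0.54686954, -0.06157833,  0.24747206]), np.float64(0.0026232704160719126))
bluecone (array([ 0.5811714 , -0.23201008,  0.12600484]), np.float64(0.003100931204913938))
oil (array([ 0.65780579, -0.28292319,  0.08552403]), np.float64(0.00045287461410823017))
whitetop right (array([ 0.47413374, -0.07090773,  0.23743476]), np.float64(0.08515707918892526))
machinetop left (array([ 0.38899854, -0.10169793,  0.32177599]), np.float64(0.116874823303742))
handwheel (array([ 0.39593389, -0.12662272,  0.13064815]), np.float64(0.001794048790975421))
cone2 (array([ 0.52916327, -0.00198733,  0.26517929]), np.float64(0.14796851230301006))
lampR (array([ 0.41329607, -0.67575149,  0.4128215 ]), np.float64(0.021296665194774682))
red 102 [293.7 178.7] [ 0.5246 -0.4389] [[0.523, -0.424], [0.54, -0.437], [0.527, -0.454], [0.51, -0.441]]
red 140 [209.3 246.4] [ 0.3825 -0.2603] [[0.386, -0.229], [0.396, -0.231], [0.379, -0.292], [0.369, -0.289]]
board 4359 [232.5 214.8] [ 0.4487 -0.3081] [[0.379, -0.154], [0.628, -0.327], [0.528, -0.466], [0.283, -0.291]]
yellow 407 [322.8 197.3] [ 0.4849 -0.5007] [[0.509, -0.478], [0.509, -0.525], [0.462, -0.524], [0.462, -0.477]]
dark 186 [195.2 159.6] [ 0.5667 -0.2288] [[0.578, -0.194], [0.59, -0.262], [0.552, -0.269], [0.54, -0.201]]
dark 183 [166.  191.8] [ 0.4978 -0.1675] [[0.457, -0.145], [0.588, -0.143], [0.587, -0.198], [0.457, -0.2]]
dark 232 [268.9 160.5] [ 0.5645 -0.3865] [[0.567, -0.361], [0.587, -0.375], [0.561, -0.412], [0.541, -0.398]]
dark 3096 [214.2 237.2] [ 0.4015 -0.27  ] [[0.367, -0.184], [0.493, -0.264], [0.434, -0.355], [0.31, -0.275]]
[  2 205 112] [ 12 170  69] [ 0 69 26]
```

```bash
python3 - <<'E'
import cv2,numpy as np
a=cv2.imread("pics/top0.png")[140:330,0:190];b=cv2.imread("pics/scene0.png")[10:200,10:200]
cv2.imwrite("pics/c1.png",np.hstack([cv2.resize(x,(400,400),interpolation=cv2.INTER_CUBIC) for x in(a,b)]))
E
```

```text
(no output)
```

View pics/c1.png

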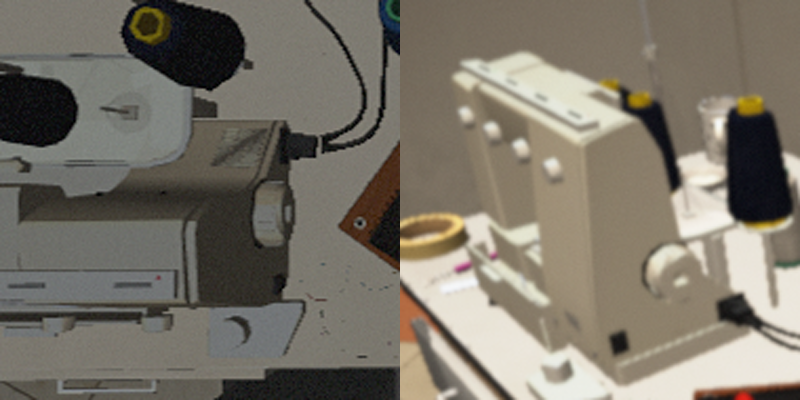

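```bash
python3 - <<'E'
from h import *
f=grab_frame("top");g=grab_frame("scene")
for a,b in [((85.5,282.5),(88,74)),((92,245),(104,71)),((85.5,282.5),(100,72)),((62,193),(150,108))]: print(tri(f,a,g,b))
w=grab_frame("wrist");cv2.imwrite("pics/w0.png",w["frame"]);print(w["T_tool_cam"],w["mtx"])
E
```

```text
(array([ 0.33633738, -0.09562624,  0.2709659 ]), np.float64(0.012273382995033133))
(array([ 0.38105782, -0.09579904,  0.26560558]), np.float64(0.03696494678674392))
(array([ 0.34631092, -0.10284037,  0.27583372]), np.float64(0.008403051347574846))
(array([0.49005937, 0.00163368, 0.12885451]), np.float64(0.006052603551086744))
[[ 1.37545526e-05 -9.53197328e-01 -3.02348894e-01  7.76215485e-02]
 [ 9.99999748e-01 -2.01438526e-04  6.80555534e-04  6.17983970e-04]
 [-7.09608432e-04 -3.02348828e-01  9.53197085e-01 -1.43680235e-01]
 [ 0.00000000e+00  0.00000000e+00  0.00000000e+00  1.00000000e+00]] [[288.69524757   0.         257.47151405]
 [  0.         288.69524757 188.47636004]
 [  0.           0.           1.        ]]
```

Emit:
apply_moves([
  [0,0,-0.06],
  [0,0,-0.12],
  [0,0,-0.18],
  [0,0,-0.23],
  [0,0,-0.23],
], spin=[0,0,0,0,0], gripper=[0.5,0.5,0.5,0.5,0.5])

```text
time_s: 0.98
ee_pos: [0.1364, 0.5856, 0.466]
tool_rot: [0.114, 0.993, 0.004, 0.0]
ft_force: [-0.5, -1.0, -0.5]
opening: 0.0426
gripper_force: 0.0
```

```bash
cat >> h.py <<'E'
def shift(targets,yang):
    """world xyz targets and tool-y world angles (tool down) -> rows"""
    s=state();Rm=R.from_quat(s["tool_rot"]).as_matrix();p=np.array(s["ee_pos"])
    a0=np.arctan2(Rm[1,1],Rm[0,1])
    for t,a in zip(targets,yang):
        da=-(a-a0);print((Rm.T@(np.array(t)-p)).round(3).tolist(),round((da+np.pi)%(2*np.pi)-np.pi,2))
E
python3 - <<'E'
from h import *
th=1.34-0.11*np.arange(1,13);r=np.linspace(.595,.52,12)
shift([[a*np.cos(t),a*np.sin(t),.466] for a,t in zip(r,th)],th)
E
```

```text
[-0.067, -0.01, -0.0] 0.11
[-0.13, -0.028, -0.0] 0.22
[-0.189, -0.052, -0.0] 0.33
[-0.246, -0.082, -0.001] 0.44
[-0.298, -0.118, -0.001] 0.55
[-0.345, -0.159, -0.001] 0.66
[-0.387, -0.204, -0.002] 0.77
[-0.423, -0.253, -0.002] 0.88
[-0.452, -0.306, -0.002] 0.99
[-0.476, -0.36, -0.003] 1.1
[-0.493, -0.416, -0.003] 1.21
[-0.504, -0.473, -0.004] 1.32
```

Emit:
apply_moves([
  [-0.062,-0.01,0],
  [-0.124,-0.027,0],
  [-0.185,-0.05,0],
  [-0.243,-0.08,0],
  [-0.296,-0.117,0],
  [-0.345,-0.158,0],
  [-0.387,-0.204,0],
  [-0.423,-0.253,0],
  [-0.452,-0.306,0],
  [-0.476,-0.36,0],
  [-0.493,-0.416,0],
  [-0.504,-0.473,0],
], spin=[0.11,0.22,0.33,0.44,0.55,0.66,0.77,0.88,0.99,1.1,1.21,1.32], gripper=[0.5,0.5,0.5,0.5,0.5,0.5,0.5,0.5,0.5,0.5,0.5,0.5])

```text
time_s: 2.48
ee_pos: [0.5195, 0.0072, 0.4599]
tool_rot: [0.701, 0.713, -0.001, -0.001]
ft_force: [1.1, -0.2, 0.1]
opening: 0.0424
gripper_force: 0.0
```

```bash
python3 - <<'E'
from h import *
s=state();print(s["ee_pos"],s["joints"])
w=np.linspace(0,1,5)[1:]
t0=np.array([.52,.01,.466]);t1=np.array([.383,-.262,.20]);
ts=[t0+(t1-t0)*k for k in np.linspace(0,1,8)[1:]]
shift(ts,[-.274]*7)
E
```

```text
[0.51949227 0.00720285 0.45992727] [ 1.39475746e-02  1.76391151e-01  2.93376613e-01  1.68947799e+00
 -1.30779851e-04  1.56677040e+00]
[-0.036, -0.02, 0.032] 0.29
[-0.074, -0.04, 0.07] 0.29
[-0.113, -0.06, 0.108] 0.29
[-0.151, -0.08, 0.146] 0.29
[-0.19, -0.1, 0.184] 0.29
[-0.228, -0.121, 0.222] 0.29
[-0.267, -0.141, 0.26] 0.29
```

Emit:
apply_moves([
  [-0.05,-0.027,0],
  [-0.1,-0.053,0],
  [-0.155,-0.08,0],
  [-0.21,-0.11,0],
  [-0.267,-0.141,0.04],
  [-0.267,-0.141,0.1],
  [-0.267,-0.141,0.16],
  [-0.267,-0.141,0.22],
  [-0.267,-0.141,0.26],
  [-0.267,-0.141,0.26],
], spin=[0.1,0.2,0.29,0.29,0.29,0.29,0.29,0.29,0.29,0.29], gripper=[0.5,0.5,0.5,0.5,0.5,0.5,0.5,0.5,0.5,0.5])

```text
time_s: 3.72
ee_pos: [0.3816, -0.2587, 0.1978]
tool_rot: [0.795, 0.606, -0.001, -0.004]
ft_force: [0.3, -0.7, 0.4]
opening: 0.0428
gripper_force: 0.0
```

```bash
python3 - <<'E'
from h import *
s=state();w=grab_frame("wrist");T=wristT(s,w);print(s["ee_pos"]);cv2.imwrite("pics/w1.png",w["frame"])
hsv=cv2.cvtColor(w["frame"],cv2.COLOR_BGR2HSV);H,S,V=[hsv[...,i].astype(int) for i in range(3)]
m=(((H<6)|(H>174))&(S>170)&(V>90)).astype(np.uint8)
n,l,st,c=cv2.connectedComponentsWithStats(m)
for i in range(1,n):
    if st[i,4]>150:
        cnt,_=cv2.findContours((l==i).astype(np.uint8),0,2);r=cv2.minAreaRect(np.vstack(cnt))
        print(st[i],c[i],onz(w,*c[i],.027,T),[onz(w,*q,.027,T)[:2].round(4).tolist() for q in cv2.boxPoints(r)])
E
```

```text
[ 0.38163863 -0.25871481  0.19784026]
[253 142  16  59 826] [261.06053269 170.90072639] [ 0.38391654 -0.25981271  0.027     ] [[0.3839, -0.2263], [0.3996, -0.2306], [0.3826, -0.2953], [0.3659, -0.2908]]
[396 267  23  19 261] [406.86590038 276.56321839] [ 0.52514702 -0.44002054  0.027     ] [[0.5105, -0.4415], [0.5242, -0.422], [0.5397, -0.4383], [0.5262, -0.4583]]
```

View pics/w1.png

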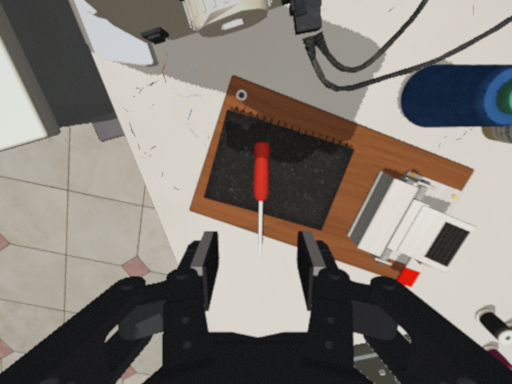

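The wrist view shows the handle at about (261,171), the shaft pointing down to (262,250), and the red tab at (407,277). The gripper is lined up across the handle, so I descend.

Emit:
apply_moves([
  [-0.002,0.002,0.06],
  [-0.002,0.002,0.11],
  [-0.002,0.002,0.15],
  [-0.002,0.002,0.165],
  [-0.002,0.002,0.165],
], spin=[0,0,0,0,0], gripper=[0.5,0.5,0.5,0.5,0.5])

```text
time_s: 4.4
ee_pos: [0.3868, -0.2636, 0.0372]
tool_rot: [0.795, 0.606, 0.0, 0.0]
ft_force: [0.2, 0.3, 0.2]
opening: 0.0431
gripper_force: 0.0
```

Emit:
apply_moves([
  [0.002,-0.004,0.008],
  [0.002,-0.004,0.016],
  [0.002,-0.004,0.016],
  [0.002,-0.004,0.016],
  [0.002,-0.004,0.016],
  [0.002,-0.004,0.016],
  [0.002,-0.004,0.016],
], spin=[0,0,0,0,0,0,0], gripper=[0.5,0.5,0.5,0.1,0.1,0.1,0.1], force=40)

```text
time_s: 5.28
ee_pos: [0.3831, -0.2604, 0.0207]
tool_rot: [0.795, 0.606, 0.0, 0.0]
ft_force: [-0.4, -0.2, 5.1]
opening: 0.0163
gripper_force: 39.9
```

Emit:
apply_moves([
  [0,0,-0.03],
  [0,0,-0.07],
  [-0.03,0,-0.09],
  [-0.08,-0.002,-0.09],
  [-0.13,-0.004,-0.09],
  [-0.167,-0.004,-0.09],
  [-0.167,-0.004,-0.09],
  [-0.167,-0.004,-0.07],
  [-0.167,-0.004,-0.03],
  [-0.167,-0.004,-0.005],
  [-0.167,-0.004,-0.005],
], spin=[0,0,-0.17,-0.35,-0.52,-0.7,-0.88,-1.06,-1.23,-1.23,-1.23], gripper=[0.1,0.1,0.1,0.1,0.1,0.1,0.1,0.1,0.1,0.1,0.1])

```text
time_s: 6.65
ee_pos: [0.333, -0.4181, 0.0231]
tool_rot: [0.3, 0.954, 0.001, -0.002]
ft_force: [0.0, -0.1, 0.4]
opening: 0.0157
gripper_force: 39.2
```

```bash
python3 - <<'E'
from h import *
s=state();print(s["ee_pos"],s["joints"],s["ft_force"],s["opening"])
f=grab_frame("top");hsv=cv2.cvtColor(f["frame"],cv2.COLOR_BGR2HSV);H,S,V=[hsv[...,i].astype(int) for i in range(3)]
T=None
cv2.imwrite("pics/t1.png",cv2.resize(f["frame"][110:310,140:370],(690,600),interpolation=cv2.INTER_CUBIC))
E
```

```text
[ 0.33295035 -0.41811185  0.02312359] [-8.98296521e-01  3.72784535e-01 -4.80766449e-01  7.22427338e-01
 -1.21146239e-05 -2.89381475e-01] [ 2.03446460e-04 -1.36793887e-01  4.09176462e-01] 0.015725951609353764
```

View pics/t1.png

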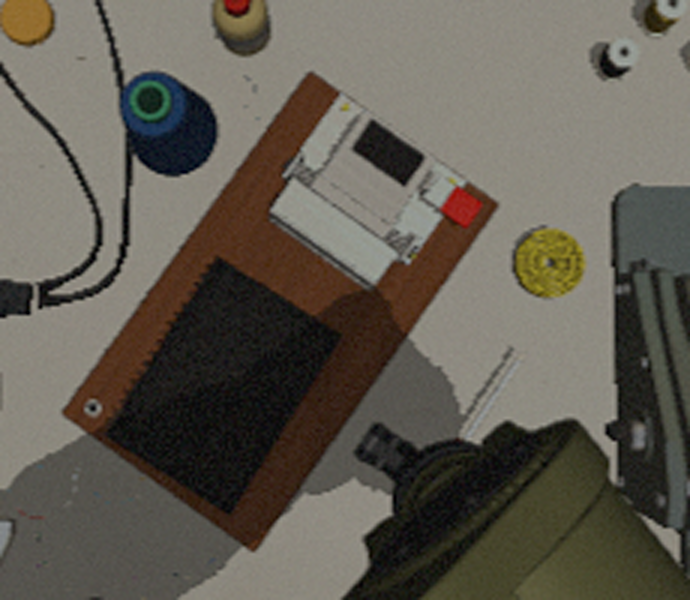

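The handle hangs low beside the board, with the shaft tip at about crop (513,350), clear of the tape at (548,262). I lower, release and rise.

Emit:
apply_moves([
  [0,0,0.01],
  [0,0,0.014],
  [0,0,0.0145],
  [0,0,0.0145],
  [0,0,0.0145],
  [0,0,0.0145],
  [0,0,0.0145],
  [0,0,-0.04],
  [0,0,-0.1],
  [0,0,-0.12],
], spin=[0,0,0,0,0,0,0,0,0,0], gripper=[0.1,0.1,0.1,0.1,0.4,0.4,0.4,0.4,0.4,0])

```text
time_s: 7.95
ee_pos: [0.336, -0.4219, 0.1494]
tool_rot: [0.3, 0.954, -0.002, 0.002]
ft_force: [-0.7, -0.4, -0.5]
opening: 0.017
gripper_force: 0.0
```

```bash
cat > m.py <<'E'
from h import *
def look():
    f=grab_frame("top");hsv=cv2.cvtColor(f["frame"],cv2.COLOR_BGR2HSV);H,S,V=[hsv[...,i].astype(int) for i in range(3)]
    def big(m,z,lo=0):
        m=cv2.morphologyEx(m.astype(np.uint8),cv2.MORPH_OPEN,np.ones((3,3)))
        n,l,st,c=cv2.connectedComponentsWithStats(m);i=1+np.argmax(st[1:,4])
        cnt,_=cv2.findContours((l==i).astype(np.uint8),0,2);P=np.vstack(cnt)[:,0,:]
        W=np.array([onz(f,*p,z)[:2] for p in P.astype(float)],np.float32)
        return st[i,4],cv2.minAreaRect(W)
    roi=np.zeros(H.shape,bool);roi[120:300,155:320]=1
    return f,big(roi&(H>3)&(H<14)&(S>110)&(V<140),.006),big(roi&(V<45)&(S<140),.018),big(((H<6)|(H>174))&(S>180)&(V>100)&roi,.015)
E
python3 - <<'E'
from m import *
s=state();print(s["ee_pos"],s["ft_force"])
f,b,p,r=look();print(b,p,r)
for q in(b,p):print(cv2.boxPoints(q[1]).round(4).tolist())
cv2.imwrite("pics/t2.png",f["frame"])
E
```

```text
[ 0.33599991 -0.42194917  0.14940362] [-0.73981691 -0.35163866 -0.49865257]
(np.int32(1985), ((0.47421759366989136, -0.28255578875541687), (0.09847504645586014, 0.30019092559814453), 54.37869644165039)) (np.int32(3317), ((0.40000206232070923, -0.26984691619873047), (0.10593704134225845, 0.14814980328083038), 57.44417190551758)) (np.int32(100), ((0.5252838730812073, -0.4397246539592743), (0.022738253697752953, 0.021418852731585503), 44.78285217285156))
[[0.32350000739097595, -0.23520000278949738], [0.5676000118255615, -0.4099999964237213], [0.6248999834060669, -0.33000001311302185], [0.38089999556541443, -0.1551000028848648]]
[[0.3091000020503998, -0.27459999918937683], [0.43389999866485596, -0.35440000891685486], [0.4909000098705292, -0.26510000228881836], [0.366100013256073, -0.18529999256134033]]
```

Emit:
apply_moves([
  [-0.04,0.042,0],
  [-0.08,0.083,0],
  [-0.12,0.125,0],
  [-0.163,0.167,0],
  [-0.163,0.167,0.03],
  [-0.163,0.167,0.07],
  [-0.163,0.167,0.078],
  [-0.163,0.167,0.078],
], spin=[0,0,0,0,0,0,0,0], gripper=[0,0,0,0,0,0,0,0])

```text
time_s: 9.0
ee_pos: [0.5632, -0.3761, 0.0668]
tool_rot: [0.3, 0.954, 0.0, -0.001]
ft_force: [0.3, -0.4, -0.2]
opening: -0.0001
gripper_force: 0.0
```

```bash
python3 - <<'E'
from h import *
s=state();w=grab_frame("wrist");print(s["ee_pos"],s["opening"],s["ft_force"]);cv2.imwrite("pics/w2.png",w["frame"])
E
```

```text
[ 0.56319476 -0.37609515  0.06678184] -8.078295856354837e-05 [ 0.25052726 -0.39762119 -0.18521944]
```

View pics/w2.png

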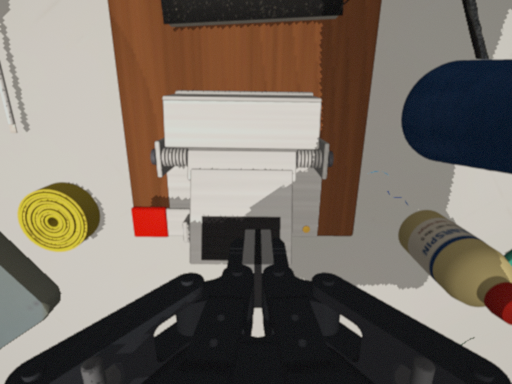

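The fingertips at about (258,235) are over the ribbed pad, which spans columns 202-280, and to the left of its middle. I press.

Emit:
apply_moves([
  [-0.003,0,0.01],
  [-0.003,0,0.018],
  [-0.003,0,0.026],
  [-0.003,0,0.033],
  [-0.003,0,0.037],
  [-0.003,0,0.037],
], spin=[0,0,0,0,0,0], gripper=[0,0,0,0,0,0])

```text
time_s: 9.8
ee_pos: [0.571, -0.3814, 0.0346]
tool_rot: [0.3, 0.954, -0.002, 0.005]
ft_force: [3.4, -3.3, 11.5]
opening: 0.0004
gripper_force: 6.0
```

Emit:
apply_moves([
  [0,0,0.004],
  [0,0,0.007],
  [0,0,0.009],
  [0,0,0.009],
], spin=[0,0,0,0], gripper=[0,0,0,0])

```text
time_s: 10.3
ee_pos: [0.5703, -0.3811, 0.0262]
tool_rot: [0.3, 0.954, -0.002, 0.005]
ft_force: [1.5, -1.3, 16.6]
opening: -0.0003
gripper_force: 8.0
```

Emit:
apply_moves([
  [0,0,0.0015],
  [0,0,0.003],
  [0,0,0.003],
], spin=[0,0,0], gripper=[0,0,0])

```text
time_s: 10.68
ee_pos: [0.5704, -0.3812, 0.0257]
tool_rot: [0.3, 0.954, -0.002, 0.005]
ft_force: [-5.0, 3.1, 33.2]
opening: 0.0001
gripper_force: 14.3
```

End stop reached (33 N), so the catch should have snapped over. I rise and look.

Emit:
apply_moves([
  [0,0,-0.004],
  [0,0,-0.01],
  [0,0,-0.03],
  [0,0,-0.07],
  [0,0,-0.12],
  [0,0,-0.12],
], spin=[0,0,0,0,0,0], gripper=[0,0,0,0,0,0])

```text
time_s: 11.42
ee_pos: [0.5688, -0.3798, 0.1441]
tool_rot: [0.3, 0.954, -0.001, 0.004]
ft_force: [1.3, -0.1, 0.0]
opening: -0.0
gripper_force: 0.0
```

```bash
python3 - <<'E'
from h import *
s=state();w=grab_frame("wrist");print(s["ee_pos"],s["opening"],s["ft_force"]);cv2.imwrite("pics/w3.png",w["frame"])
E
```

```text
[ 0.56879207 -0.379803    0.14407738] -2.8068667191468726e-05 [ 1.31507572 -0.07819845  0.02810438]
```

View pics/w3.png

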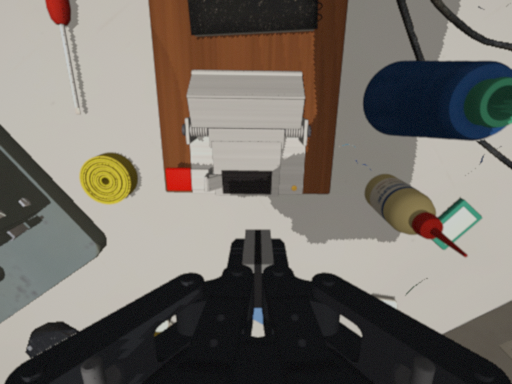

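The clip is held open: the plate is flat with the hook over it, and the jaw is raised. The screwdriver lies on the bench at upper left. I go behind the pad's near edge.

Emit:
apply_moves([
  [0.05,-0.001,0],
  [0.1,-0.003,0],
  [0.15,-0.004,0],
  [0.2,-0.005,0],
  [0.25,-0.007,0],
  [0.298,-0.008,0],
  [0.298,-0.008,0.03],
  [0.298,-0.008,0.07],
  [0.298,-0.008,0.1],
  [0.298,-0.008,0.1],
], spin=[0.01,0.01,0.01,0.01,0.01,0.01,0.01,0.01,0.01,0.01], gripper=[0,0,0,0,0.7,0.7,0.7,0.7,0.7,0.7])

```text
time_s: 12.72
ee_pos: [0.3142, -0.2122, 0.036]
tool_rot: [0.304, 0.953, 0.001, -0.003]
ft_force: [-0.6, 0.1, 0.3]
opening: 0.0601
gripper_force: 0.0
```

```bash
cat >> h.py <<'E'
TH=-np.radians(35.45);O=np.array([.4316,-.2948]);BX=np.array([np.cos(TH),np.sin(TH)]);BY=np.array([-np.sin(TH),np.cos(TH)])
def bf(p): d=np.array(p)[:2]-O; return np.array([d@BX,d@BY])
E
python3 - <<'E'
from h import *
s=state();w=grab_frame("wrist");print(s["ee_pos"],s["opening"],s["ft_force"],bf(s["ee_pos"]));cv2.imwrite("pics/w4.png",w["frame"])
E
```

```text
[ 0.31417449 -0.21216334  0.03600806] 0.060075587662523765 [-0.55953576  0.05619028  0.33018801] [-0.14358602 -0.00078825]
```

View pics/w4.png

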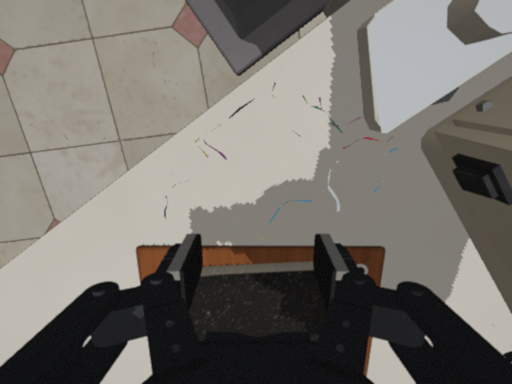

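The fingers straddle the middle of the near edge (tips at about (185,240) and (328,240)) and the pad edge is at row 265. I descend and begin the push.

Emit:
apply_moves([
  [0,0,0.015],
  [0,0,0.03],
  [0,0,0.033],
  [0,0,0.033],
  [-0.008,0,0.033],
  [-0.016,0,0.033],
  [-0.023,0,0.033],
  [-0.03,0,0.033],
  [-0.037,0,0.033],
  [-0.044,0,0.033],
  [-0.05,0,0.033],
  [-0.05,0,0.033],
], spin=[0,0,0,0,0,0,0,0,0,0,0,0], gripper=[0.7,0.7,0.7,0.7,0.7,0.7,0.7,0.7,0.7,0.7,0.7,0.7])

```text
time_s: 14.28
ee_pos: [0.3586, -0.2436, 0.0054]
tool_rot: [0.304, 0.953, -0.0, 0.0]
ft_force: [-0.1, -0.3, -0.6]
opening: 0.0595
gripper_force: 0.0
```

```bash
python3 - <<'E'
from m import *
s=state();print(s["ee_pos"],s["ft_force"],bf(s["ee_pos"]))
f,b,p,r=look();print(p,[bf(q).round(4).tolist() for q in cv2.boxPoints(p[1])])
cv2.imwrite("pics/t3.png",cv2.resize(f["frame"][110:310,140:370],(690,600),interpolation=cv2.INTER_CUBIC))
E
```

```text
[ 0.35857541 -0.24364707  0.00537422] [-0.10652864 -0.26653192 -0.56348564] [-0.08915574 -0.0006834 ]
(np.int32(3774), ((0.41638314723968506, -0.2837754487991333), (0.11938957870006561, 0.18571534752845764), 47.546836853027344)) [[-0.1182, -0.0478], [0.0661, -0.0704], [0.0807, 0.0481], [-0.1037, 0.0707]]
```

View pics/t3.png

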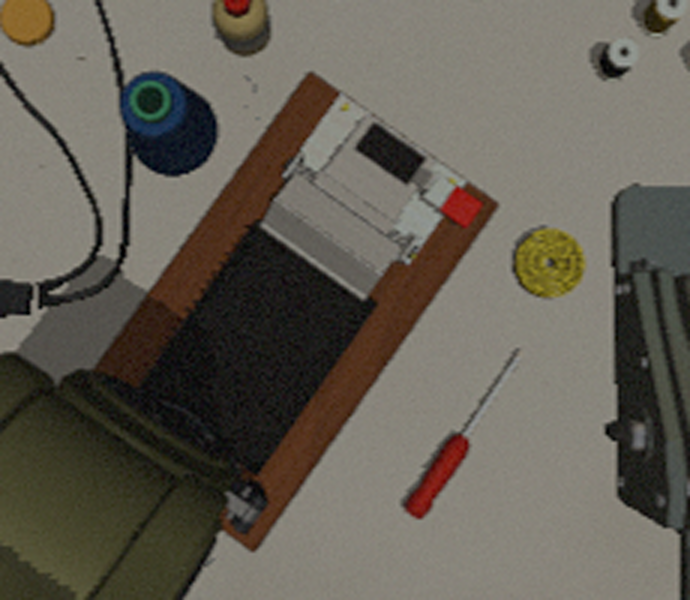

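The pad is square and its head is entering under the jaw at about (315,262). I push on.

Emit:
apply_moves([
  [-0.006,0,0],
  [-0.012,0,0],
  [-0.018,0,0],
  [-0.023,0,0],
  [-0.028,0,0],
  [-0.031,0,0],
  [-0.031,0,0],
], spin=[0,0,0,0,0,0,0], gripper=[0.7,0.7,0.7,0.7,0.7,0.7,0.7])

```text
time_s: 15.2
ee_pos: [0.3835, -0.2614, 0.0053]
tool_rot: [0.304, 0.953, -0.0, 0.0]
ft_force: [0.7, -0.4, 0.1]
opening: 0.0597
gripper_force: 0.0
```

Emit:
apply_moves([
  [-0.002,0,0],
  [-0.003,0,0],
  [-0.004,0,0],
  [-0.004,0,0],
], spin=[0,0,0,0], gripper=[0.7,0.7,0.7,0.7])

```text
time_s: 15.7
ee_pos: [0.3848, -0.2623, 0.0049]
tool_rot: [0.304, 0.953, 0.001, -0.002]
ft_force: [-5.9, 4.0, 4.6]
opening: 0.0597
gripper_force: 3.0
```

Emit:
apply_moves([
  [-0.002,0,0],
  [-0.003,0,0],
  [-0.003,0,0],
  [0.01,0,0],
  [0.03,0,0],
  [0.03,0,-0.05],
  [0.03,0,-0.11],
  [0.03,0,-0.14],
  [0.03,0,-0.14],
], spin=[0,0,0,0,0,0,0,0,0], gripper=[0.7,0.7,0.7,0.7,0.7,0.7,0.7,0,0])

```text
time_s: 16.82
ee_pos: [0.3642, -0.2476, 0.1481]
tool_rot: [0.304, 0.953, -0.001, 0.003]
ft_force: [0.1, 0.3, -1.5]
opening: 0.024
gripper_force: 0.0
```

```bash
python3 - <<'E'
from h import *
s=state();w=grab_frame("wrist");T=wristT(s,w);print(s["ee_pos"])
fr=grab_frame("top")
# near edge / sides of pad in top view: dark pixels along board lines at z=.018
hsv=cv2.cvtColor(fr["frame"],cv2.COLOR_BGR2HSV)
K=np.array(fr["mtx"]);Rm=R.from_quat(fr["rotation"]).as_matrix()
def px(P): 
    c=Rm.T@(np.array(P)-fr["xyz"]);u=K@c;return u[:2]/u[2]
for y in(-.03,-.02,.0,.02):
    row=[]
    for x in np.arange(-.09,0.03,.004):
        q=O+BX*x+BY*y;u,v=px([*q,.018]).round().astype(int);row.append(int(hsv[v,u,2]))
    print(y,row)
q=O+BX*.158-BY*.06
Rt=R.from_quat(s["tool_rot"]).as_matrix();print(q,Rt.T@(np.array([*q,.15])-s["ee_pos"]),s["joints"][5])
cv2.imwrite("pics/w5.png",np.hstack([w["frame"][:, :400],fr["frame"][110:310,140:340].repeat(2,0).repeat(2,1)[:384]]))
E
```

```text
[ 0.36421976 -0.24761741  0.14806174]
-0.03 [81, 77, 78, 79, 78, 75, 79, 80, 82, 78, 80, 33, 24, 19, 32, 30, 18, 29, 34, 26, 29, 24, 28, 32, 31, 31, 28, 31, 27, 25]
-0.02 [80, 76, 48, 51, 53, 47, 52, 48, 71, 82, 83, 11, 25, 27, 24, 24, 26, 32, 33, 25, 25, 22, 30, 27, 26, 29, 30, 17, 23, 20]
0.0 [34, 26, 9, 45, 52, 57, 52, 51, 84, 84, 84, 62, 24, 28, 27, 30, 32, 23, 22, 24, 19, 25, 24, 24, 25, 26, 29, 26, 36, 26]
0.02 [15, 26, 8, 17, 58, 46, 53, 49, 53, 50, 43, 20, 29, 19, 18, 28, 29, 18, 28, 30, 29, 25, 14, 25, 29, 20, 31, 32, 24, 19]
[ 0.52551073 -0.4353161 ] [-0.24026742 -0.05933662 -0.00024899] 0.02177418772054644
```

View pics/w5.png

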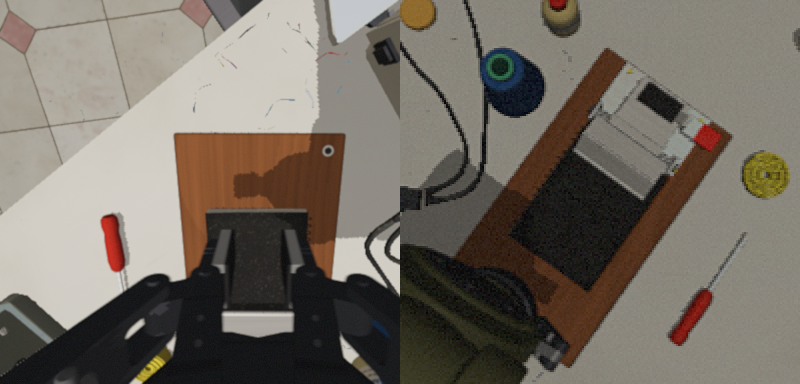

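The pad is home and square, with its near edge at board x ≈ -46 mm and the head under the jaw. Next is the catch tab.

Emit:
apply_moves([
  [-0.05,-0.012,0],
  [-0.1,-0.025,0],
  [-0.15,-0.038,0],
  [-0.2,-0.051,0],
  [-0.241,-0.061,0],
  [-0.241,-0.061,0.04],
  [-0.241,-0.061,0.08],
  [-0.241,-0.061,0.1],
  [-0.241,-0.061,0.1],
], spin=[0,0,0,0,0,0,0,0,0], gripper=[0,0,0,0,0,0,0,0,0])

```text
time_s: 18.05
ee_pos: [0.5204, -0.4335, 0.041]
tool_rot: [0.304, 0.953, 0.001, -0.003]
ft_force: [-0.8, -0.3, 0.0]
opening: -0.0002
gripper_force: 0.0
```

```bash
python3 - <<'E'
from h import *
s=state();w=grab_frame("wrist");print(s["ee_pos"],s["ft_force"],bf(s["ee_pos"]));cv2.imwrite("pics/w6.png",w["frame"])
E
```

```text
[ 0.52044189 -0.43352435  0.04100865] [-0.76690867 -0.29851088  0.04164404] [ 0.15283161 -0.06148029]
```

View pics/w6.png

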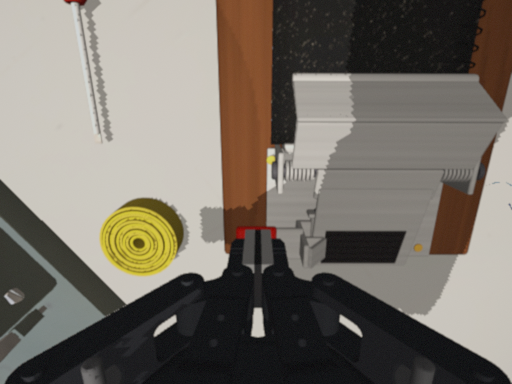

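The tip at about (258,235) sits over the red end (columns 237-277), a few mm short along the board; I shift 5 mm forward and press.

Emit:
apply_moves([
  [-0.004,0,0.003],
  [-0.004,0,0.009],
  [-0.004,0,0.013],
  [-0.004,0,0.017],
  [-0.004,0,0.021],
  [-0.004,0,0.023],
  [-0.004,0,0.023],
], spin=[0,0,0,0,0,0,0], gripper=[0,0,0,0,0,0,0])

```text
time_s: 18.98
ee_pos: [0.5252, -0.4403, 0.0234]
tool_rot: [0.305, 0.952, -0.002, 0.0]
ft_force: [-4.0, -4.4, 5.5]
opening: 0.0004
gripper_force: 3.3
```

Emit:
apply_moves([
  [0,0,0.003],
  [0,0,0.005],
  [0,0,0.006],
  [0,0,0.006],
], spin=[0,0,0,0], gripper=[0,0,0,0])

```text
time_s: 19.48
ee_pos: [0.5259, -0.4399, 0.0179]
tool_rot: [0.305, 0.952, -0.002, 0.0]
ft_force: [-5.7, -3.4, 9.0]
opening: -0.0001
gripper_force: 5.5
```

Emit:
apply_moves([
  [0,0,-0.005],
  [0,0,-0.02],
  [0,0,-0.06],
  [0,0,-0.11],
  [0,0,-0.13],
  [0,0,-0.13],
], spin=[0,0,0,0,0,0], gripper=[0,0,0,0,0,0])

```text
time_s: 20.23
ee_pos: [0.5276, -0.4382, 0.1488]
tool_rot: [0.304, 0.953, -0.0, 0.002]
ft_force: [0.4, 0.2, -0.1]
opening: 0.0001
gripper_force: 0.0
```

```bash
python3 - <<'E'
from h import *
s=state();w=grab_frame("wrist");print(s["ee_pos"],s["ft_force"]);cv2.imwrite("pics/w7.png",w["frame"])
E
```

```text
[ 0.52760968 -0.43815179  0.14876278] [ 0.42905574  0.18430298 -0.14770562]
```

View pics/w7.png

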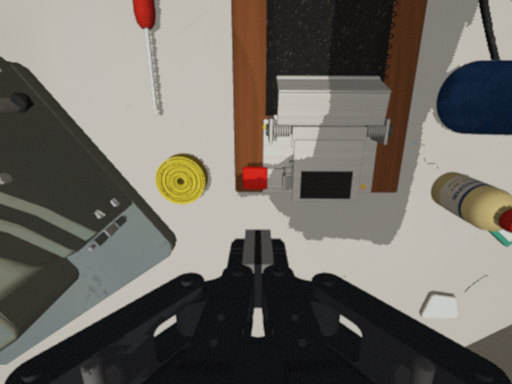

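I have now viewed more pictures than the ten allowed, so I'll check the rest by numbers only: triangulate the plate's black pad (about 43 mm high when shut on the pad, 30 mm when latched).

```bash
python3 - <<'E'
from h import *
s=state();w=grab_frame("wrist");T=wristT(s,w);f=grab_frame("top")
def dark(im,box):
    x0,y0,x1,y1=box;g=cv2.cvtColor(im,cv2.COLOR_BGR2GRAY)[y0:y1,x0:x1]
    n,l,st,c=cv2.connectedComponentsWithStats((g<45).astype(np.uint8));i=1+np.argmax(st[1:,4]);return c[i]+[x0,y0],st[i]
for nm,im in(("w7",w),):
    pass
a,sa=dark(w["frame"],(292,160,362,206))
b,sb=dark(f["frame"],(256,145,290,180))
o1,d1=ray(w,*a,T);o2,d2=ray(f,*b)
t=np.linalg.lstsq(np.c_[d1,-d2],o2-o1,rcond=None)[0];p=(o1+d1*t[0]+o2+d2*t[1])/2
print(a,sa,b,sb,p,bf(p),np.linalg.norm(o1+d1*t[0]-o2-d2*t[1]))
# reference: latched view w3, pose as read then
w3=cv2.imread("pics/w3.png");s3=dict(ee_pos=[0.56879207,-0.379803,0.14407738],tool_rot=np.array([.3,.954,-.001,.004])/np.linalg.norm([.3,.954,-.001,.004]))
T3=wristT(s3,w);a3,q3=dark(w3,(215,160,280,200))
for nm,aa,TT in(("now",a,T),("latched",a3,T3)):
    for z in(.031,.043,.057):print(nm,z,bf(onz(w,*aa,z,TT)).round(4))
# pad near edge and tab
hsv=cv2.cvtColor(f["frame"],cv2.COLOR_BGR2HSV);K=np.array(f["mtx"]);Rm=R.from_quat(f["rotation"]).as_matrix()
for y in(-.03,0,.03):
    r=[]
    for x in np.arange(-.07,-.03,.003):
        c=K@(Rm.T@(np.array([*(O+BX*x+BY*y),.018])-f["xyz"]));u,v=(c[:2]/c[2]).round().astype(int);r.append(int(hsv[v,u,2]))
    print(y,r)
E
```

```text
Traceback (most recent call last):
ValueError: attempt to get argmax of an empty sequence
```

Emit:
apply_moves([
  [0.03,0,-0.02],
  [0.08,0,-0.04],
  [0.13,0,-0.04],
  [0.18,0,-0.04],
  [0.22,0,-0.04],
  [0.22,0,-0.04],
  [0.22,0,-0.04],
], spin=[0,0,0,0,0,0,0], gripper=[0,0,0,0,0,0,0])

```text
time_s: 21.25
ee_pos: [0.3472, -0.3104, 0.1858]
tool_rot: [0.304, 0.953, 0.0, -0.0]
ft_force: [-0.2, 1.3, -0.6]
opening: -0.0
gripper_force: 0.0
```

```bash
python3 - <<'E'
from h import *
f=grab_frame("top");g1=f["frame"];ref3=cv2.imread("pics/t2.png") # shut, empty jaw
t3=cv2.resize(cv2.imread("pics/t3.png"),(230,200),interpolation=cv2.INTER_AREA) # latched
def dark(im,box):
    x0,y0,x1,y1=box;g=cv2.cvtColor(im,cv2.COLOR_BGR2GRAY)[y0:y1,x0:x1]
    n,l,st,c=cv2.connectedComponentsWithStats((g<50).astype(np.uint8))
    if n<2: return None,None
    i=1+np.argmax(st[1:,4]);return c[i]+[x0,y0],st[i]
b,sb=dark(g1,(256,145,290,178));print("now",b,sb)
print("shut",dark(ref3,(256,145,290,178)));l=dark(t3,(116,35,150,68));print("latched",l[0]+[140,110],l[1])
w7=cv2.imread("pics/w7.png");w=grab_frame("wrist");
q=np.array([.304,.953,0,.002]);T=wristT(dict(ee_pos=[.52761,-.43815,.14876],tool_rot=q/np.linalg.norm(q)),w)
a,sa=dark(w7,(292,160,362,206));print(a,sa)
o1,d1=ray(w,*a,T);o2,d2=ray(f,*b)
t=np.linalg.lstsq(np.c_[d1,-d2],o2-o1,rcond=None)[0];p=(o1+d1*t[0]+o2+d2*t[1])/2
print("plate pad",p,bf(p),np.linalg.norm(o1+d1*t[0]-o2-d2*t[1]))
hsv=cv2.cvtColor(g1,cv2.COLOR_BGR2HSV);K=np.array(f["mtx"]);Rm=R.from_quat(f["rotation"]).as_matrix()
for y in(-.03,0,.03):
    r=[]
    for x in np.arange(-.07,-.03,.003):
        c=K@(Rm.T@(np.array([*(O+BX*x+BY*y),.018])-f["xyz"]));u,v=(c[:2]/c[2]).round().astype(int);r.append(int(hsv[v,u,2]))
    print(y,r)
# jaw lip end: brightness along board middle line, now vs latched
def prof(im,off):
    r=[]
    for x in np.arange(.04,.13,.004):
        c=K@(Rm.T@(np.array([*(O+BX*x),.02])-f["xyz"]));u,v=(c[:2]/c[2]).round().astype(int)-off;r.append(int(im[v,u].max()))
    return r
print(prof(g1,np.array([0,0])));print(prof(t3,np.array([140,110])));print(prof(ref3,np.array([0,0])))
E
```

```text
now [269.91213389 160.0041841 ] [  3   5  23  21 239]
shut (array([268.97107438, 160.53719008]), array([  2,   5,  23,  22, 242], dtype=int32))
latched [269.64593301 160.76555024] [  3   7  22  19 209]
[325.56264591 184.43891051] [   9   12   51   26 1285]
plate pad [ 0.56118818 -0.38682431  0.04525782] [0.15893877 0.00019512] 0.0012982785398717536
-0.03 [32, 36, 28, 25, 18, 29, 45, 52, 22, 25, 18, 19, 9, 9]
0 [27, 26, 22, 27, 51, 56, 54, 49, 35, 20, 15, 12, 24, 19]
0.03 [55, 53, 56, 47, 51, 51, 54, 53, 18, 16, 31, 26, 28, 30]
[26, 29, 29, 30, 37, 34, 28, 105, 75, 76, 75, 134, 140, 139, 137, 139, 135, 132, 147, 147, 143, 149, 150]
[28, 29, 23, 29, 28, 22, 39, 129, 96, 97, 96, 99, 110, 123, 122, 122, 124, 125, 99, 127, 126, 129, 130]
[71, 79, 81, 80, 83, 85, 81, 83, 78, 63, 144, 154, 150, 153, 150, 152, 155, 105, 145, 139, 119, 143, 143]
```

The plate is 45 mm high, which matches the jaw shut on the pad. The pad's near edge is still at -46 mm and the arm is clear.

```bash
python3 -c "
from bench import *
print(finish_job())"
```

```text
the job is handed in; nothing more can be done
None
```

Job handed in at about 21 s, with no verdict returned: screwdriver aside on the bench, pad pushed home and the jaw measured shut on it, catch spring-back not checked by measurement, and I viewed 12 pictures, two over the limit of 10.

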